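# Turn a polished flute-stand base over through the turn-over box

### The arm

A 6-joint arm with a two-finger parallel gripper is mounted at the origin on the work surface. World frame = base frame: x ahead of the robot, y to its left, z up, the work surface at z = 0. Lengths are in mm, angles in degrees, forces in N, time in s.
With the tool pointing down it reaches from about 300 to 850 mm from the base axis. Payload 4.2 kg.
Tool frame: the origin (TCP) lies at the very end of the fingers, on their centre line; the grasp point (between the pads) lies 19 mm behind it; z points along the fingers, y is the line along which they close (so a half turn about z gives the same grasp; the last joint's range is limited). The gripper opens to 91 mm and grips with 3 to 60 N. Pads are 32 mm wide; open, the fingers measure 118 mm over their backs; the gripper's body (76 mm by 178 mm) begins 60 mm behind the grasp point.
Start: joints at [63.484, 18.312, 89.639, -0, 72.044, -1.146], TCP at [246.375, 519.56, 213.976] pointing down, gripper open.
Joint ranges: [-177.97, 177.97], [-48.28, 115.42], [12.27, 149.76], [-77.06, 257.06], [2.81, 150.46], [-146.56, 146.56]. Speed limits (degrees/s): [147.25, 147.25, 180, 180, 180, 180].

### API

Orientations are given as [roll, pitch, yaw] about the fixed x, y, z axes, in that order (R = Rz(yaw) Ry(pitch) Rx(roll)).
In Python, from workcell import env gives the robot as it stands.
- The arm moves only by the shell command python3 -m pendant 'ROWS' [FORCE]. ROWS is a JSON object of lists of equal length, an entry for each row: "translation": the shift along the tool's x, y, z in mm, a list of three; "roll": the turn about the tool's z in rad; "hand": the closure in counts, from 0 (fully open) to 255 (shut). In form: {"translation": [[dx, dy, dz], ...], "roll": [roll, ...], "hand": [hand, ...]}. A call has exactly 8 rows; each row shifts and turns the commanded pose from where the row before left it, along the tool's axes as they then stand; what a row does not reach is not made up. A row lasts 1/12 s, in which the tool goes at most 41.7 mm and 7.16 degrees, less where a joint would pass 70% of its speed; a pose out of reach is approached as far as the arm can. A call with a gripper value outside its range is refused whole. The fingers move at their own pace and stop on an object; FORCE is the grip in N (left out, the last holds). Time passes only in rows, so rows that do not move let the fingers close, or fill a call up. It gives the time, the measured TCP pose, the force, the opening and the grip force at its end, in the units of the state.
- env.state(): the state, without advancing time (a new reading comes with each control period).
- env.grab_frame(name): name is "scene" or "top"; returns a dict with "frame" (420x560x3 uint8, red, green, blue), "z_map" (420x560 float32, mm along the optical axis (not along the pixel's ray), 0 where there is no reading), "fx", "fy", "cx", "cy" (pixels), "pose" (4x4, takes a point from camera to world coordinates). Camera axes: x right, y down, z forward; pixel columns grow to the right and rows downward; lengths in mm; the calibration is good to about 2 mm. A picture is of the moment at which its call begins.
- env.job_done(): hands the job in; it is judged then, once.
Trained networks look in a picture, given as the dict that the camera call returned (one of the last four; its "shot" number tells which), for a name from the list of things; names that differ only in an ending like _2 or _b are one class to them, and where a whole thing is asked for, a point or a joint stands for the part that bears it (a point fixed in the world has none). Each returns a list of dicts, best first, with "score" (0 to 1); they miss things now and then, are a little off and sometimes report something else, mostly with a low value. They report only what shows in the picture. A call takes as long as a camera call. They do not tell look-alikes from the thing itself.
- env.recognise(picture, label): "rect" ([centre column, centre row, width, height] in pixels, round what is visible of it).
- env.regions_of(picture, label): "pixels" (420x560 bool, what is visible of it) and "rect" ([centre column, centre row, width, height] in pixels, round what is visible of it).
The state is a dict: "time_s": time; "qpos": joint angles; "qvel": joint speeds; "effort": joint torques, N m; "ee_pos": TCP position; "ee_rot": TCP orientation; "force": force on the tool from outside, world axes, zero at the start; "torque": the same for the moment, N m; "gripper_width": finger opening in mm; "gripper_force": force on a finger pad.
Only numpy, scipy, OpenCV 4.12 (cv2) and the standard library are available. Lean on these libraries where they do the work, as an engineer would, in place of code of your own. Each camera call takes 0.05 s, during which the arm holds its last target. There are 200 camera calls.

### The job

The rosewood flute-stand base has just had its face polished and must go on to the felted catch ramp of the turn-over box feet up: set it feet down on the box's infeed sill and let go, then, with the bone spatula held as a push-stick, push it steadily from behind under the dust flap until it tips over the edge by itself and comes to rest upside down on the ramp. Do not touch the flap with the gripper or arm (the base and the spatula may push it), and lay the spatula back flat on the bench, not dropped, with the flap fallen shut. Leave the bending bar, lip rest and whetstone where they lie.

Things in the scene. Friction and masses are not known exactly. Their poses are not given: they have to be found in the camera images.
- box: Pale beech turn-over box, fixed, open above, 358 (x) by 172 mm (y). Origin at bench level under the set-down spot of its sill; +x is the pushing direction, roughly away from the robot. Level infeed sill: top 100 mm above the bench, x = -52 to +154 mm, 148 mm wide between cheeks standing 14 mm above it. Posts and header rail of the flap: x = 73 to 95 mm, top 160 mm above the bench.
- tip_edge (a point): Middle of the sharp tipping edge that ends the sill, on the sill's top (box frame 154, 0, 100 mm). Beyond it is a plain drop to the catch ramp.
- flap_line (a point): Point on the sill's top right under the flap's hinge (box frame 84, 0, 100 mm).
- ramp_foot (a point): Low end of the green-felted catch ramp, at the foot of the drop (box frame 157, 0, 12 mm). The ramp rises away from the edge at 0.2 rad to an end board at x = 294 mm; side boards 148 mm apart, 72 mm high.
- flap (a joint): Dust flap: light wooden leaf 136 wide, 45 long, 3 mm thick, hung from a pin 50 mm above the sill. 0 rad shut, grows to 1.6 as it swings the pushing way only; a weak spring (0.1 N) shuts it; its polished brass edge slides easily. Lying on the base's top it stands at 0.65 rad, its lower edge 27 mm past the hinge line: the tail of the base leaves it before the base tips.
- base: Flute-stand base: dark rosewood plate 64 (x) by 130 (y) by 8 mm on two runner feet 6 mm high (56 mm long in x, at y = +-48 mm); 14 mm high, 85 g. Origin at the centre of the underside, z up when feet down, as at the start. On the sill its x goes along the push, either way round. Pushed over the edge slowly (0.02 to 0.08 m/s) it turns over and lands face down; a fast shove may not turn it.
- spatula: Straight white bone spatula 200 (x) by 26 (y) by 7 mm thick, ends blunt, 65 g, lying flat on the bench; origin at the centre of its underside. Held level with its underside 3 to 6 mm above the sill its end meets the edge of the base's plate (6 to 14 mm above the sill). Either end or face will do.
- bending_bar: Steel heat-bending bar on the bench, 180 (x) by 20 (y) by 14 mm high, the last 30 mm at +x slimmer; origin at mid-length of its underside. Bystander.
- lip_rest: Amber horn lip rest on the bench, a small saddle 70 (x) by 30 (y) by 20 mm high; origin at the centre of its underside. Bystander.
- whetstone: Grey whetstone on the bench, 70 (x) by 32 (y) by 22 mm high; origin at the centre of its underside. Bystander.
Mind the look-alikes: they are no part of the job. Leave any green, purple or white look-alike of the base alone.

How it is judged:
By the outcome, as a careful person would: the job done as asked, in the order asked, and still so for the second after the job is handed in, with the robot touching nothing.
It also fails if it takes over 72 s, if anything falls off the work surface, if the arm or the gripper's body presses on something with over 40 N, if the wrist force passes 120 N, or if a joint passes its speed limit or range.

## Working session

There is one attempt and no reset: what is moved stays moved. The work goes in short steps, Python scripts to look and compute and a shell command to move; the robot and the scene stay as the last step left them, time stands still between calls to the robot, and variables do not carry over. Pictures are saved under pics/ and viewed, at most 10 in all, crops included, and the job is handed in when it is done.

```bash
ls; mkdir -p pics
cat > h.py <<'E'
import numpy as np, cv2
from workcell import env
def save(p,n,crop=None,s=1):
    f=p["frame"][:,:,::-1]
    if crop: c0,r0,c1,r1=crop; f=f[r0:r1,c0:c1]
    cv2.imwrite("pics/"+n,cv2.resize(f,None,fx=s,fy=s,interpolation=cv2.INTER_CUBIC))
def pts(p,m):
    v,u=np.nonzero(m&(p["z_map"]>0)); z=p["z_map"][v,u]
    c=np.stack([(u-p["cx"])/p["fx"]*z,(v-p["cy"])/p["fy"]*z,z,np.ones_like(z)])
    return (np.asarray(p["pose"])@c)[:3].T
def px(p,P):
    c=np.linalg.inv(p["pose"])@np.append(P,1); return p["fx"]*c[0]/c[2]+p["cx"],p["fy"]*c[1]/c[2]+p["cy"]
def ray(p,u,v,h):
    M=np.asarray(p["pose"]);d=M[:3,:3]@[(u-p["cx"])/p["fx"],(v-p["cy"])/p["fy"],1];return M[:3,3]+d*(h-M[2,3])/d[2]
def obj(p,m):
    P=pts(p,m); zt=np.percentile(P[:,2],80); Q=P[abs(P[:,2]-zt)<6]
    (c,wh,a)=cv2.minAreaRect(Q[:,:2].astype(np.float32))
    return np.round([*c,np.median(Q[:,2]),*wh,a],1)
E
python3 - <<'E'
from h import *
for cam in("scene","top"):
    p=env.grab_frame(cam); save(p,cam+"0.png",s=1.4)
    print(cam,np.round(p["pose"],3).tolist(),p["fx"])
    for l in("box","base","spatula","bending_bar","lip_rest","whetstone","flap"):
        for d in env.regions_of(p,l):
            if d["score"]>.3:
                try:o=obj(p,d["pixels"])
                except Exception as e:o=e
                print(l,round(d["score"],2),np.round(d["rect"]),o)
print(env.state())
E
```

```text
pics
scene [[0.864, 0.376, -0.334, 935.894], [0.503, -0.643, 0.578, -568.223], [0.002, -0.668, -0.744, 905.065], [0.0, 0.0, 0.0, 1.0]] 533.7269324442627
box 0.84 [268. 333. 237. 171.] [ 618.5 -215.2  100.8  208.   170.6    6.1]
base 0.94 [384. 286.  45.  59.] [812.6  20.5  14.4  66.  133.8  35.4]
base 0.93 [246. 130.  51.  34.] [333.5 271.6  14.8 133.5  68.2  86.8]
base 0.91 [324. 187.  56.  47.] [593.6 198.   14.6  67.6 134.2  60.1]
base 0.58 [358. 132.  32.  32.] [569.7 416.4  14.4  64.7 136.3  33. ]
spatula 0.6 [285. 199.  52.  61.] [526.4 124.7   7.6  27.  202.3  60. ]
spatula 0.34 [340. 168.  29.  26.] [595.9 275.7  22.2  36.6  68.7  65.7]
bending_bar 0.6 [368. 212.  73.  36.] [709.4 182.2  13.9 181.6  24.5  57.8]
bending_bar 0.41 [297. 154.  29.  25.] [484.9 264.8  18.4  32.3  70.5  65.6]
lip_rest 0.8 [296. 154.  26.  23.] [485.1 265.1  18.4  33.2  70.3  65.1]
whetstone 0.97 [340. 168.  30.  28.] [594.7 276.3  22.2  36.6  71.3  65.5]
flap 0.61 [246. 316.  35.  55.] [ 652.7 -211.1  116.1    2.1  117.7    5.9]
top [[0.008, -0.988, 0.153, 469.182], [-1.0, -0.008, -0.002, 46.744], 
[... 847 characters left out ...]
 21.9  32.2  70.   64.9]
{'time_s': 0.8, 'qpos': array([ 6.34821705e+01,  1.83093327e+01,  8.96387364e+01,  3.57004442e-04,
        7.20429885e+01, -1.14735395e+00]), 'qvel': array([-0.0558798 ,  0.04892969, -0.06640827, -0.06701392,  0.06697446,
        0.0357498 ]), 'effort': array([ 2.20771649e-04, -4.12303519e+01, -2.32224995e+01,  7.30416155e-02,
        3.73854954e-02,  1.58004229e-05]), 'ee_pos': array([246.39011501, 519.55895219, 214.00347635]), 'ee_rot': array([ 1.79991053e+02, -1.60502367e-04,  1.54629414e+02]), 'force': array([-0.94835233,  0.84027781, -0.50133597]), 'torque': array([-0.00342467, -0.0241252 , -0.03922768]), 'gripper_force': 0.0, 'gripper_width': 91.29235508683036}
```

View pics/scene0.png

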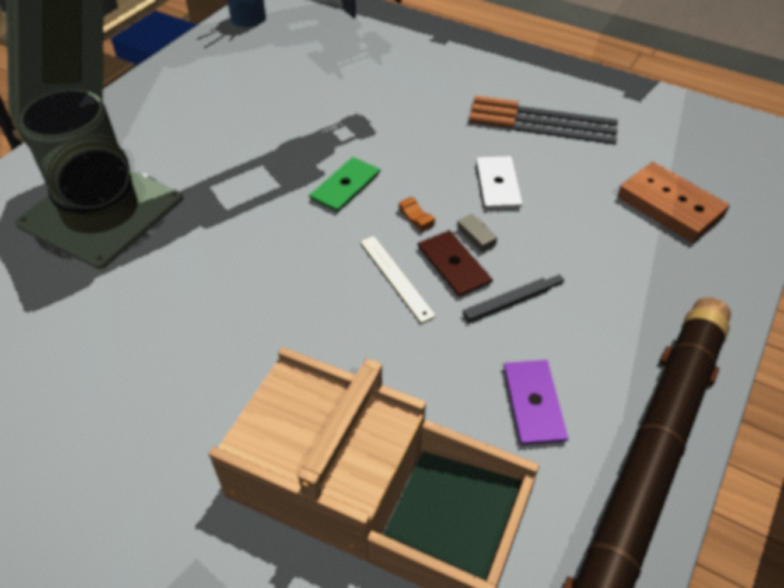

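View pics/top0.png

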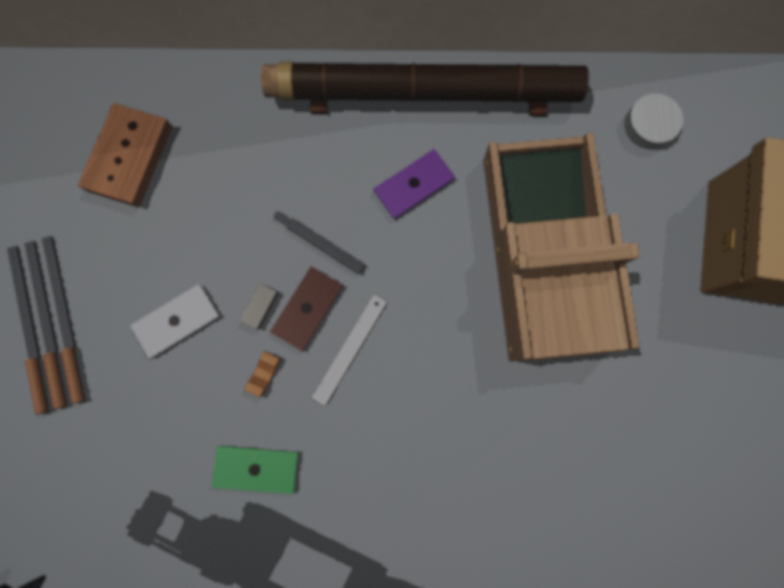

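The rosewood base is the dark red plate at scene px (324,187), top px (220,221). Its look-alikes at scene px are green (246,130), white (358,132) and purple (384,286). The spatula is at (285,199) with its hole at the far end. The box is at (268,333), with the infeed sill facing the robot. I'll check the choice in a crop and refine the box pose.

Run:
```python
from h import *
for cam in("scene","top"):
    p=env.grab_frame(cam)
    if cam=="top": save(p,"crop.png",(160,170,290,310),4)
    P=pts(p,p["z_map"]>0)
    P=P[(P[:,0]>480)&(P[:,0]<920)&(P[:,1]>-330)&(P[:,1]<-90)]
    for n,lo,hi in(("all",22,190),("sill",97,103),("cheek",110,118),("header",156,164),("board",68,76)):
        Q=P[(P[:,2]>lo)&(P[:,2]<hi)]
        c,wh,a=cv2.minAreaRect(Q[:,:2].astype(np.float32)); print(cam,n,len(Q),np.round([*c,*wh,a,np.median(Q[:,2])],1))
    # in box frame guess yaw 6.1 robust extents
    a=np.radians(6.1);R=np.array([[np.cos(a),np.sin(a)],[-np.sin(a),np.cos(a)]])
    B=(P[:,:2]-[568,-217])@R.T
    for n,lo,hi in(("sill",97,103),("cheek",110,118),("header",156,164),("all",22,190)):
        k=(P[:,2]>lo)&(P[:,2]<hi); print(n,np.round(np.percentile(B[k],[.5,99.5],axis=0),1).tolist())
```

```text
scene all 21667 [ 693.2 -205.8  359.1  178.     6.    98.9]
scene sill 7458 [ 618.8 -217.6  208.3  166.1    6.2  100.6]
scene cheek 1616 [ 618.3 -213.6  206.8  173.4    5.9  114.3]
scene header 1364 [ 651.  -211.1   23.6  176.4    5.8  160.5]
scene board 1654 [ 694.4 -205.6  355.8  174.2    6.    72.1]
sill [[-51.8, -87.9], [153.6, 73.1]]
cheek [[-50.9, -88.3], [152.7, 84.4]]
header [[72.2, -87.8], [94.7, 82.1]]
all [[-50.9, -88.6], [304.2, 82.3]]
top all 12838 [ 695.6 -203.5  359.1  177.3    6.3   99.2]
top sill 5646 [ 620.  -208.3  207.3  165.8    6.2  100. ]
top cheek 1015 [ 619.8 -212.   204.9  173.5    6.3  113.8]
top header 958 [ 652.4 -207.9   22.9  173.2    5.9  160. ]
top board 740 [ 695.6 -204.   358.3  172.7    6.    71.7]
sill [[-50.1, -75.1], [154.6, 85.3]]
cheek [[-50.0, -86.5], [153.2, 85.7]]
header [[73.9, -84.9], [96.0, 84.8]]
all [[-50.7, -85.2], [304.5, 85.8]]
```

View pics/crop.png

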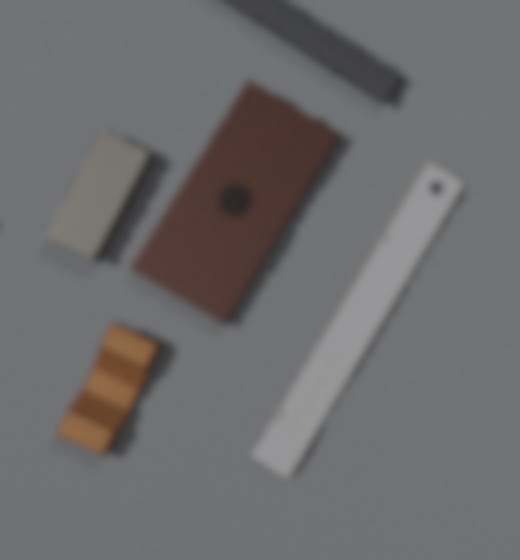

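The crop confirms a dark red plate with a hole. The whetstone is close on its left, so I'll grip off-centre by 20 mm toward the bar end, with the fingers only partly open.

```bash
cat > rel.py <<'E'
import sys; from h import *
x,y,z,yaw=map(float,sys.argv[1:5]); s=env.state(); p=s["ee_pos"]; c=s["ee_rot"][2]
a=np.radians(yaw); d=np.array([x,y,z])-p
print("t",round(s["time_s"],2),"pos",np.round(p,1),"rot",np.round(s["ee_rot"],1),"q",np.round(s["qpos"]),"w",round(s["gripper_width"],1))
print("roll",round(np.radians((c-yaw+180)%360-180),3),"tool d",np.round([d[0]*np.cos(a)+d[1]*np.sin(a),d[0]*np.sin(a)-d[1]*np.cos(a),-d[2]],1))
E
python3 -m pendant '{"translation":[[0,0,0],[-37,-8,10.3],[-37,-8,10.3],[-37,-8,10.3],[-37,-8,10.3],[-37,-8,10.3],[-37,-8,10.3],[-37,-8,10.3]],"roll":[0.081,0,0,0,0,0,0,0],"hand":[40,40,40,40,40,40,40,40]}' 20
python3 -m pendant '{"translation":[[-37,-8,10.3],[-37,-8,10.3],[-37,-8,10.3],[-37,-8,10.3],[-37,-8,10.3],[-37,-8,10.3],[0,0,0],[0,0,0]],"roll":[0,0,0,0,0,0,0,0],"hand":[40,40,40,40,40,40,40,40]}'
python3 rel.py 611.5 188.7 2 150
```

```text
time_s: 1.57
ee_pos: [443.8, 340.2, 141.6]
ee_rot: [180.0, 0.0, 150.0]
force: [0.1, -0.4, 1.0]
gripper_width: 76.7
gripper_force: 0.0
time_s: 2.23
ee_pos: [611.6, 187.3, 79.0]
ee_rot: [-179.9, -0.1, 149.8]
force: [-0.3, 1.3, 0.7]
gripper_width: 76.9
gripper_force: 0.0
t 2.23 pos [611.6 187.3  79. ] rot [-1.799e+02 -1.000e-01  1.498e+02] q [ 16.  30.  91.   0.  59. -44.] w 76.9
roll -0.004 tool d [ 0.8  1.2 77. ]
```

```bash
python3 -m pendant '{"translation":[[1,1,20],[0,0,20],[0,0,20],[0,0,10],[0,0,5],[0,0,2],[0,0,0],[0,0,0]],"roll":[0,0,0,0,0,0,0,0],"hand":[40,40,40,40,40,40,40,40]}'
python3 -m pendant '{"translation":[[0,0,0],[0,0,0],[0,0,0],[0,0,0],[0,0,0],[0,0,0],[0,0,0],[0,0,0]],"roll":[0,0,0,0,0,0,0,0],"hand":[140,140,140,140,140,140,140,140]}' 20
python3 rel.py 611.5 188.7 2 150
```

```text
time_s: 2.9
ee_pos: [611.2, 190.8, 4.2]
ee_rot: [179.9, 0.1, 150.0]
force: [0.7, -0.4, 0.3]
gripper_width: 76.7
gripper_force: 0.0
time_s: 3.57
ee_pos: [610.9, 190.3, 3.9]
ee_rot: [180.0, 0.1, 150.0]
force: [-0.6, -0.6, 5.8]
gripper_width: 63.9
gripper_force: 20.0
t 3.57 pos [610.9 190.3   3.9] rot [1.8e+02 1.0e-01 1.5e+02] q [ 16.  35.  95.  -0.  50. -44.] w 63.9
roll -0.0 tool d [-1.3 -1.1  1.9]
```

```bash
python3 -m pendant '{"translation":[[0,0,-30],[0,0,-20],[0,0,-20],[0,0,-20],[0,0,-20],[0,0,-20],[0,0,-20],[0,0,-20]],"roll":[0,0.1176,0.1176,0.1176,0.1176,0.1176,0.1176,0.1176],"hand":[140,140,140,140,140,140,140,140]}'
python3 -m pendant '{"translation":[[0,0,0],[-38.2,-7.8,0],[-38.2,-7.8,0],[-38.2,-7.8,0],[-38.2,-7.8,0],[-38.2,-7.8,0],[-38.2,-7.8,0],[-38.2,-7.8,0]],"roll":[0.118,0,0,0,0,0,0,0],"hand":[140,140,140,140,140,140,140,140]}'
python3 -m pendant '{"translation":[[-38.2,-7.8,0],[-38.2,-7.8,0],[-38.2,-7.8,0],[-38.2,-7.8,0],[0,0,0],[0,0,0],[0,0,0],[0,0,0]],"roll":[0,0,0,0,0,0,0,0],"hand":[140,140,140,140,140,140,140,140]}'
python3 rel.py 570.3 -236.8 104 96.1
python3 - <<'E'
from h import *
for cam in("scene","top"):
    p=env.grab_frame(cam)
    P=pts(p,p["z_map"]>0);P=P[(abs(P[:,0]-568)<90)&(abs(P[:,1]+218)<100)]
    save(p,cam+"1.png",(170,200,400,420) if cam=="scene" else (330,140,500,310),3)
    for d in env.regions_of(p,"base"):
        o=obj(p,d["pixels"]); print(cam,round(d["score"],2),np.round(d["rect"]),o)
E
```

```text
time_s: 4.23
ee_pos: [610.1, 190.2, 173.4]
ee_rot: [-179.9, -0.0, 102.5]
force: [-0.1, 0.9, -0.8]
gripper_width: 63.8
gripper_force: 20.0
time_s: 4.9
ee_pos: [583.7, -83.1, 172.6]
ee_rot: [-180.0, -0.0, 96.1]
force: [0.4, -0.7, -0.5]
gripper_width: 64.1
gripper_force: 20.0
time_s: 5.57
ee_pos: [569.5, -235.3, 172.7]
ee_rot: [-180.0, -0.1, 96.1]
force: [-0.7, -0.2, -0.3]
gripper_width: 63.8
gripper_force: 20.0
t 5.57 pos [ 569.5 -235.3  172.7] rot [-1.80e+02 -1.00e-01  9.61e+01] q [-24.  24.  88.   0.  69. -30.] w 63.8
roll 0.0 tool d [-1.6  0.6 68.7]
scene 0.88 [182. 275.  54.  69.] [ 566.6 -222.   183.5   65.5  121.9    6. ]
scene 0.8 [381. 287.  47.  64.] [812.6  19.6  14.3  65.2 133.6  35.4]
scene 0.7 [246. 129.  49.  35.] [333.7 272.4  14.7 135.7  69.1  86.1]
scene 0.63 [358. 132.  32.  33.] [570.2 415.8  14.4  64.4 136.   33. ]
top 0.85 [123. 229.  63.  49.] [571.6 418.2  13.9  66.  130.3  33.3]
top 0.64 [416. 225.  58.  38.] [ 566.1 -200.9  183.2   64.   101.1    6.3]
top 0.63 [181. 336.  63.  36.] [334.1 273.1  14.2 130.2  64.5  86. ]
top 0.61 [295. 130.  59.  50.] [814.6  21.2  14.   65.3 130.6  34.9]
```

View pics/scene1.png

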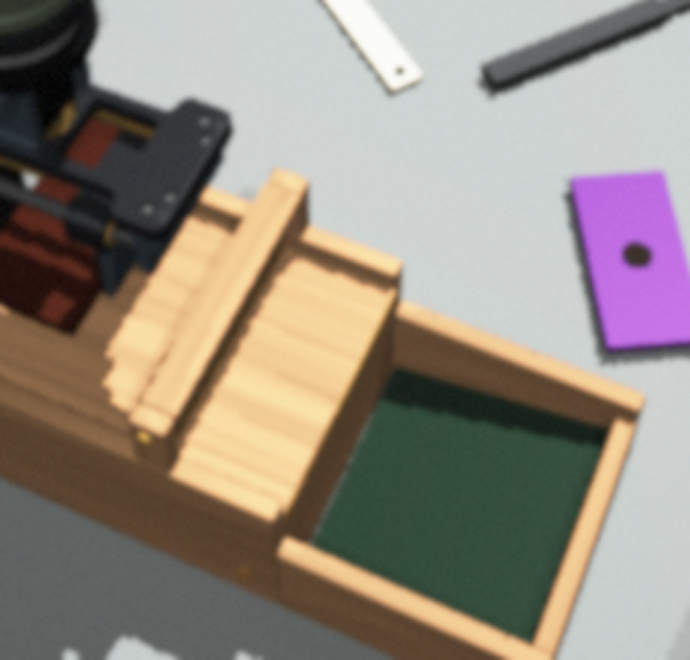

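```bash
python3 -m pendant '{"translation":[[-1.6,0.5,15],[0,0,20],[0,0,15],[0,0,8],[0,0,5],[0,0,3],[0,0,2],[0,0,0]],"roll":[0,0,0,0,0,0,0,0],"hand":[140,140,140,140,140,140,140,140]}'
python3 -m pendant '{"translation":[[0,0,0.5],[0,0,0.5],[0,0,0],[0,0,0],[0,0,0],[0,0,0],[0,0,0],[0,0,0]],"roll":[0,0,0,0,0,0,0,0],"hand":[140,140,140,140,140,140,140,140]}'
python3 rel.py 570.3 -236.8 104 96.1
```

```text
time_s: 6.43
ee_pos: [570.6, -238.2, 105.4]
ee_rot: [180.0, 0.0, 96.1]
force: [0.1, -0.3, -0.1]
gripper_width: 64.0
gripper_force: 20.0
time_s: 7.1
ee_pos: [570.2, -238.2, 104.1]
ee_rot: [180.0, -0.0, 96.1]
force: [-0.4, 0.4, -1.3]
gripper_width: 63.8
gripper_force: 20.0
t 7.1 pos [ 570.2 -238.2  104.1] rot [180.   -0.   96.1] q [-24.  27.  93.   0.  60. -30.] w 63.8
roll -0.001 tool d [1.4 0.2 0.1]
```

```bash
python3 -m pendant '{"translation":[[0,0,0.5],[0,0,0],[0,0,0],[0,0,0],[0,0,-10],[0,0,-20],[0,0,-20],[0,0,-20]],"roll":[0,0,0,0,0,0,0,0],"hand":[30,30,30,30,30,30,30,30]}'
python3 -m pendant '{"translation":[[0,0,0],[0,0,0],[0,0,0],[0,0,0],[0,0,0],[0,0,0],[0,0,0],[0,0,0]],"roll":[-0.1176,-0.1176,-0.1176,-0.1176,-0.1176,-0.1176,-0.1176,-0.1176],"hand":[30,30,30,30,30,30,30,30]}'
python3 -m pendant '{"translation":[[22,29.3,0],[22,29.3,11],[22,29.3,11],[22,29.3,11],[22,29.3,11],[22,29.3,11],[22,29.3,11],[22,29.3,11]],"roll":[0,0,0,0,0,0,0,0],"hand":[90,90,90,90,90,90,90,90]}'
python3 -m pendant '{"translation":[[22,29.3,11],[22,29.3,11],[0,0,0],[0,0,0],[0,0,0],[0,0,0],[0,0,0],[0,0,0]],"roll":[0,0,0,0,0,0,0,0],"hand":[90,90,90,90,90,90,90,90]}'
python3 rel.py 526.8 125.6 2 150
python3 - <<'E'
from h import *
for cam in("scene","top"):
    p=env.grab_frame(cam)
    if cam=="scene": save(p,"scene2.png",(140,200,390,420),3)
    for l in("base","spatula"):
      for d in env.regions_of(p,l)[:5]:
        if d["score"]>.4:print(cam,l,round(d["score"],2),np.round(d["rect"]),obj(p,d["pixels"]))
E
```

```text
time_s: 7.77
ee_pos: [570.2, -238.1, 175.1]
ee_rot: [180.0, 0.0, 96.1]
force: [-0.5, 0.7, -0.1]
gripper_width: 80.6
gripper_force: 0.0
time_s: 8.43
ee_pos: [570.4, -238.2, 174.5]
ee_rot: [180.0, 0.1, 150.3]
force: [0.1, 0.3, 0.5]
gripper_width: 80.4
gripper_force: 0.0
time_s: 9.1
ee_pos: [535.2, 54.5, 97.1]
ee_rot: [179.9, 0.1, 149.9]
force: [0.0, 0.7, -0.4]
gripper_width: 59.0
gripper_force: 0.0
time_s: 9.77
ee_pos: [526.9, 124.5, 75.1]
ee_rot: [180.0, 0.0, 149.9]
force: [-0.6, -0.6, -0.0]
gripper_width: 58.8
gripper_force: 0.0
t 9.77 pos [526.9 124.5  75.1] rot [180.    0.  149.9] q [ 12.  23. 105.  -0.  52. -48.] w 58.8
roll -0.003 tool d [ 0.7  0.9 73.1]
scene base 0.79 [356. 131.  30.  32.] [570.2 415.6  14.5  64.7 137.1  32.5]
scene base 0.72 [382. 287.  43.  59.] [813.1  19.6  14.4  65.5 133.2  35.2]
scene base 0.64 [238. 128.  32.  34.] [327.6 269.2  14.8 128.9  58.9  87.7]
scene base 0.59 [266. 333. 239. 166.] [ 618.7 -215.4  100.8  208.5  170.8    6.4]
scene base 0.58 [199. 294.  76.  74.] [ 567.3 -220.4  114.7   64.4  132.4    5.9]
scene spatula 0.71 [285. 203.  48.  55.] [535.5 121.    7.4  29.3 183.5  59.3]
top base 0.96 [294. 130.  54.  46.] [814.6  21.2  13.8  65.2 130.8  35.2]
top base 0.89 [412. 227.  67.  34.] [ 568.2 -218.9  114.1   64.3  131.5    6. ]
top base 0.66 [126. 230.  65.  51.] [571.7 417.8  13.9  65.5 130.8  33. ]
top base 0.53 [156. 335.  15.  33.] [337.6 326.   14.3  65.   28.    0.7]
top spatula 0.6 [249. 250.  55.  76.] [527.5 126.8   7.   26.1 199.5  60.1]
```

View pics/scene2.png

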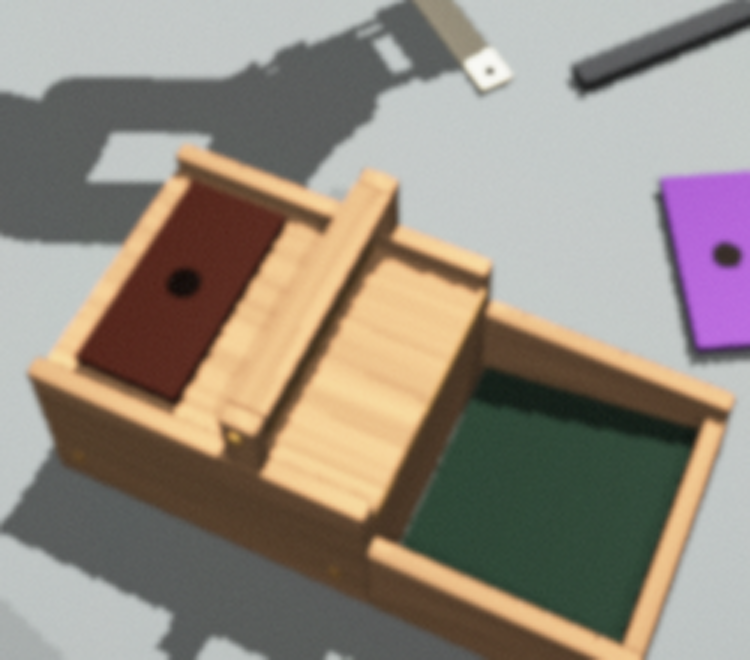

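The base (crop px 183,283) sits feet down, square on the sill, top at z≈114, and centred within about 1.5 mm. Next I grasp the spatula at mid-length.

```bash
python3 -m pendant '{"translation":[[0.7,1,20],[0,0,20],[0,0,16],[0,0,8],[0,0,5],[0,0,3],[0,0,1],[0,0,0]],"roll":[0,0,0,0,0,0,0,0],"hand":[90,90,90,90,90,90,90,90]}'
python3 -m pendant '{"translation":[[0,0,0],[0,0,0],[0,0,0],[0,0,0],[0,0,0],[0,0,0],[0,0,0],[0,0,0]],"roll":[0,0,0,0,0,0,0,0],"hand":[220,220,220,220,220,220,220,220]}' 30
python3 rel.py 526.8 125.6 2 150
```

```text
time_s: 10.73
ee_pos: [526.8, 126.9, 2.0]
ee_rot: [180.0, 0.0, 150.0]
force: [0.2, -0.2, 0.4]
gripper_width: 59.0
gripper_force: 0.0
time_s: 11.4
ee_pos: [526.4, 126.9, 1.7]
ee_rot: [180.0, 0.0, 150.0]
force: [-0.8, -0.6, 2.5]
gripper_width: 25.7
gripper_force: 30.0
t 11.4 pos [526.4 126.9   1.7] rot [180.   0. 150.] q [ 12.  28. 110.   0.  42. -48.] w 25.7
roll -0.001 tool d [-1.  -0.9 -0.3]
```

```bash
python3 -m pendant '{"translation":[[0,0,-30],[0,0,-20],[0,0,-20],[0,0,-20],[0,0,-20],[0,0,-20],[0,0,-20],[0,0,-10]],"roll":[0,-0.105,-0.105,-0.105,-0.105,-0.105,-0.105,0],"hand":[220,220,220,220,220,220,220,220]}'
python3 -m pendant '{"translation":[[15.1,-34.9,0],[15.1,-34.9,0],[15.1,-34.9,0],[15.1,-34.9,0],[15.1,-34.9,0],[15.1,-34.9,0],[15.1,-34.9,0],[15.1,-34.9,0]],"roll":[0,0,0,0,0,0,0,0],"hand":[220,220,220,220,220,220,220,220]}'
python3 -m pendant '{"translation":[[15.1,-34.9,0],[15.1,-34.9,0],[0,0,20],[0,0,20],[0,0,0],[0,0,0],[0,0,0],[0,0,0]],"roll":[0,0,0,0,0,0,0,0],"hand":[220,220,220,220,220,220,220,220]}'
python3 rel.py 413.6 -236.1 106.5 186.1
python3 - <<'E'
from h import *
for cam in("scene","top"):
    p=env.grab_frame(cam)
    for l in("spatula",):
      for d in env.regions_of(p,l)[:3]:
        P=pts(p,d["pixels"]);a=np.radians(6.1);B=(P[:,:2]-[568.3,-218.2])@np.array([[np.cos(a),-np.sin(a)],[np.sin(a),np.cos(a)]])
        k=(P[:,2]>100)&(P[:,2]<140)&(B[:,0]>-90)
        if k.sum()>5:print(cam,round(d["score"],2),np.round(d["rect"]),"front box xy",np.round(np.percentile(B[k],[1,99],axis=0),1).tolist(),"z",np.round(np.median(P[k,2]),1), k.sum())
    if cam=="scene": save(p,"scene3.png",(60,150,340,400),2.5)
E
```

```text
time_s: 12.07
ee_pos: [527.2, 127.0, 163.8]
ee_rot: [180.0, 0.2, -173.8]
force: [1.3, 0.4, -0.8]
gripper_width: 25.4
gripper_force: 30.0
time_s: 12.73
ee_pos: [434.4, -165.0, 161.0]
ee_rot: [180.0, -0.0, -174.1]
force: [1.0, -0.2, -0.6]
gripper_width: 25.5
gripper_force: 30.0
time_s: 13.4
ee_pos: [413.9, -236.2, 122.5]
ee_rot: [-179.9, 0.1, -173.9]
force: [1.4, -0.5, -0.8]
gripper_width: 25.7
gripper_force: 30.0
t 13.4 pos [ 413.9 -236.2  122.5] rot [-1.799e+02  1.000e-01 -1.739e+02] q [ -31.   14.  110.    0.   56. -127.] w 25.7
roll -0.0 tool d [ 0.3  0.1 16. ]
scene 0.72 [148. 266.  57.  33.] front box xy [[-89.8, -14.9], [-55.5, 10.1]] z 128.5 273
top 0.74 [424. 303.  30. 105.] front box xy [[-89.4, -12.3], [-55.0, 12.8]] z 127.9 225
```

View pics/scene3.png

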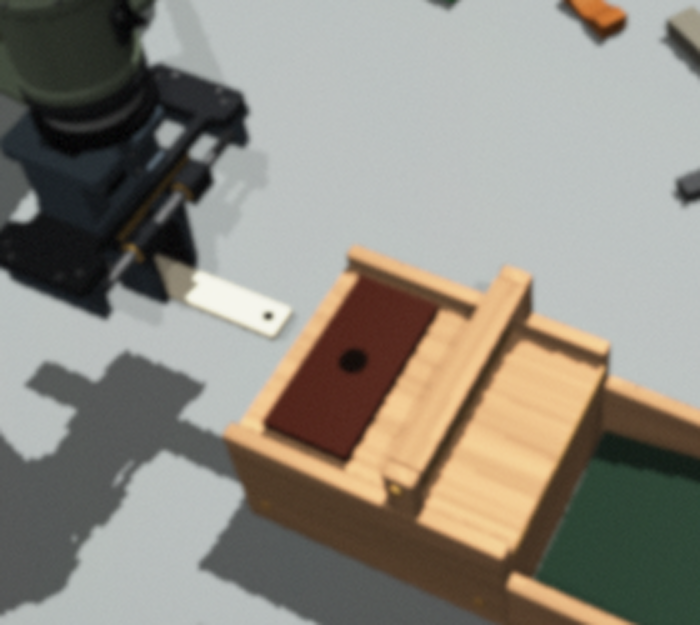

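The spatula (crop px 240,303) is held level in line with the base, tip at box x = -55 and y ≈ -1. I'll lower it behind the base and push at about 42 mm/s.

```bash
python3 -m pendant '{"translation":[[0,0,8],[0,0,5],[0,0,3],[-5,0,0],[-5,0,0],[-5,0,0],[-4,0,0],[-3,0,0]],"roll":[0,0,0,0,0,0,0,0],"hand":[220,220,220,220,220,220,220,220]}'
python3 -m pendant '{"translation":[[-3.5,0,0],[-3.5,0,0],[-3.5,0,0],[-3.5,0,0],[-3.5,0,0],[-3.5,0,0],[-3.5,0,0],[-3.5,0,0]],"roll":[0,0,0,0,0,0,0,0],"hand":[220,220,220,220,220,220,220,220]}'
python3 -m pendant '{"translation":[[-3.5,0,0],[-3.5,0,0],[-3.5,0,0],[-3.5,0,0],[-3.5,0,0],[-3.5,0,0],[-3.5,0,0],[-3.5,0,0]],"roll":[0,0,0,0,0,0,0,0],"hand":[220,220,220,220,220,220,220,220]}'
python3 rel.py 413.6 -236.1 106.5 186.1
python3 - <<'E'
from h import *
p=env.grab_frame("scene"); save(p,"scene4.png",(100,180,360,420),2.4)
for c in("scene","top"):
  q=p if c=="scene" else env.grab_frame(c)
  for d in env.regions_of(q,"base"): print(c,round(d["score"],2),np.round(d["rect"]),obj(q,d["pixels"]))
E
```

```text
time_s: 14.27
ee_pos: [435.8, -233.9, 105.7]
ee_rot: [-180.0, 0.0, -173.9]
force: [-0.9, -0.4, -0.8]
gripper_width: 25.5
gripper_force: 30.0
time_s: 14.93
ee_pos: [463.0, -230.8, 105.5]
ee_rot: [180.0, -0.0, -173.9]
force: [-1.4, -0.2, -0.4]
gripper_width: 25.6
gripper_force: 30.0
time_s: 15.6
ee_pos: [490.9, -227.9, 105.5]
ee_rot: [180.0, -0.0, -173.9]
force: [-1.2, -0.5, 0.8]
gripper_width: 26.0
gripper_force: 30.0
t 15.6 pos [ 490.9 -227.9  105.5] rot [ 180.    -0.  -173.9] q [ -26.   21.  103.    0.   56. -122.] w 26.0
roll -0.001 tool d [77.7  0.  -1. ]
scene 0.85 [219. 306.  57.  71.] [ 606.4 -216.1  114.7   37.3  131.8    6.1]
scene 0.72 [356. 132.  34.  37.] [569.6 417.1  14.3  64.9 138.5  33.1]
scene 0.7 [245. 129.  54.  34.] [333.1 271.8  14.7 134.5  68.4  85.9]
scene 0.65 [383. 288.  44.  58.] [812.9  19.3  14.3  65.5 133.5  35. ]
top 0.79 [294. 131.  60.  47.] [814.   21.1  13.8  65.7 130.5  35.3]
top 0.72 [408. 203.  67.  34.] [ 620.7 -213.3  114.    57.9  130.6    6.2]
top 0.67 [179. 335.  65.  35.] [334.2 273.2  14.2 130.6  64.3  85.9]
```

View pics/scene4.png

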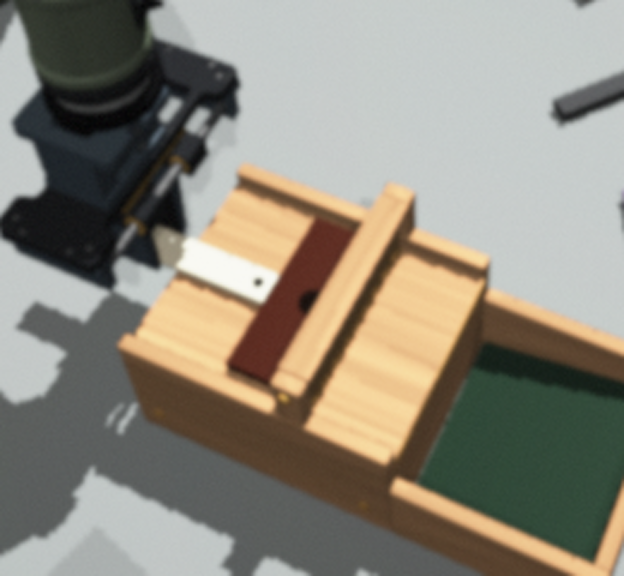

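The base is moving square at yaw 6.1°, starting under the flap, with the spatula tip on the plate edge at crop px (268,300). I'll keep pushing.

```bash
python3 -m pendant '{"translation":[[-3.5,0,-0.5],[-3.5,0,0],[-3.5,0,0],[-3.5,0,0],[-3.5,0,0],[-3.5,0,0],[-3.5,0,0],[-3.5,0,0]],"roll":[0,0,0,0,0,0,0,0],"hand":[220,220,220,220,220,220,220,220]}'
python3 -m pendant '{"translation":[[-3.5,0,0],[-3.5,0,0],[-3.5,0,0],[-3.5,0,0],[-3.5,0,0],[-3.5,0,0],[-3.5,0,0],[-3.5,0,0]],"roll":[0,0,0,0,0,0,0,0],"hand":[220,220,220,220,220,220,220,220]}'
python3 -m pendant '{"translation":[[-3.5,0,0],[-3.5,0,0],[-3.5,0,0],[-3.5,0,0],[-3.5,0,0],[-3.5,0,0],[-3.5,0,0],[-3.5,0,0]],"roll":[0,0,0,0,0,0,0,0],"hand":[220,220,220,220,220,220,220,220]}'
python3 rel.py 413.6 -236.1 106.5 186.1
python3 - <<'E'
from h import *
for c in("scene","top"):
  q=env.grab_frame(c)
  for d in env.regions_of(q,"base"): print(c,round(d["score"],2),np.round(d["rect"]),obj(q,d["pixels"]))
E
```

```text
time_s: 16.47
ee_pos: [518.8, -224.9, 106.0]
ee_rot: [180.0, -0.0, -173.9]
force: [0.2, -0.4, -0.5]
gripper_width: 25.6
gripper_force: 30.0
time_s: 17.13
ee_pos: [546.6, -222.0, 106.0]
ee_rot: [180.0, 0.0, -173.9]
force: [-0.4, -0.3, -0.2]
gripper_width: 25.7
gripper_force: 30.0
time_s: 17.8
ee_pos: [574.4, -219.0, 106.0]
ee_rot: [180.0, 0.0, -173.9]
force: [-0.1, -1.1, -0.5]
gripper_width: 25.9
gripper_force: 30.0
t 17.8 pos [ 574.4 -219.   106. ] rot [ 180.     0.  -173.9] q [ -22.   27.   93.    0.   60. -118.] w 25.9
roll -0.001 tool d [ 1.618e+02  1.000e-01 -5.000e-01]
scene 0.97 [274. 326.  69.  80.] [ 708.9 -204.5  114.5   58.8  132.7    5.4]
scene 0.94 [249. 129.  49.  36.] [333.7 270.7  14.7 132.1  68.1  85.3]
scene 0.64 [358. 130.  33.  34.] [570.2 415.4  14.3  65.4 136.5  32.5]
top 0.87 [296. 130.  55.  46.] [814.4  21.2  13.8  64.7 130.4  35.3]
top 0.7 [403. 159.  64.  30.] [ 710.7 -203.5  113.9   58.8  130.6    6. ]
top 0.67 [180. 335.  64.  34.] [334.1 273.3  14.1 130.7  64.6  86.1]
top 0.65 [125. 230.  64.  51.] [571.  417.9  14.   65.5 131.7  33.3]
```

```bash
python3 -m pendant '{"translation":[[-3,0,0],[-3,0,0],[-3,0,0],[-3,0,0],[-3,0,0],[-3,0,0],[-3,0,0],[-3,0,0]],"roll":[0,0,0,0,0,0,0,0],"hand":[220,220,220,220,220,220,220,220]}'
python3 -m pendant '{"translation":[[0,0,0],[0,0,0],[0,0,0],[0,0,0],[0,0,0],[0,0,0],[0,0,0],[0,0,0]],"roll":[0,0,0,0,0,0,0,0],"hand":[220,220,220,220,220,220,220,220]}'
python3 - <<'E'
from h import *
for c in("scene","top"):
  q=env.grab_frame(c)
  if c=="scene": save(q,"scene5.png",(180,200,400,420),2.6)
  for d in env.regions_of(q,"base"): print(c,round(d["score"],2),np.round(d["rect"]),obj(q,d["pixels"]))
E
```

```text
time_s: 18.67
ee_pos: [598.3, -216.5, 106.1]
ee_rot: [180.0, -0.0, -173.9]
force: [-1.8, -0.1, 0.0]
gripper_width: 25.8
gripper_force: 30.0
time_s: 19.33
ee_pos: [598.0, -216.5, 106.0]
ee_rot: [180.0, 0.0, -173.9]
force: [0.3, -0.0, -1.1]
gripper_width: 25.6
gripper_force: 30.0
scene 0.8 [358. 131.  30.  36.] [570.3 415.7  14.4  64.7 136.5  33.1]
scene 0.77 [253. 128.  43.  34.] [333.5 282.   14.7 115.2  68.   86.8]
scene 0.6 [310. 362.  59.  74.] [ 766.8 -195.6   32.9   61.5  128.9   10.1]
scene 0.59 [385. 286.  44.  59.] [812.2  19.6  14.4  64.4 133.2  35.4]
scene 0.23 [268. 339. 242. 162.] [ 618.7 -213.5  114.4  205.5  173.4    6. ]
top 0.93 [295. 131.  57.  48.] [814.5  21.3  13.9  66.2 130.5  35.4]
top 0.76 [123. 228.  68.  54.] [571.5 417.6  14.   65.6 131.3  33.4]
top 0.76 [179. 335.  63.  34.] [334.3 272.9  14.2 130.3  64.3  85.9]
top 0.62 [389. 145.  56.  28.] [ 770.  -196.1   32.3   59.5  127.8    8.8]
```

View pics/scene5.png

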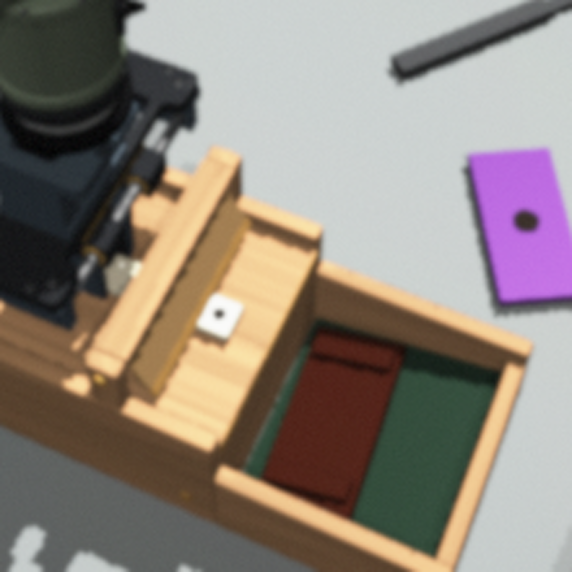

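The base lies upside down on the felt, runners up (crop px 335,425). The spatula tip shows past the open flap at (220,317). Withdrawing it now.

```bash
python3 -m pendant '{"translation":[[5,0,0],[15,0,0],[25,0,0],[25,0,0],[25,0,0],[25,0,0],[25,0,0],[25,0,0]],"roll":[0,0,0,0,0,0,0,0],"hand":[220,220,220,220,220,220,220,220]}'
python3 -m pendant '{"translation":[[20,0,0],[0,0,-20],[0,0,-35],[-15.5,34.9,0],[-15.5,34.9,0],[-15.5,34.9,0],[-15.5,34.9,0],[-15.5,34.9,0]],"roll":[0,0,0,0,0,0,0,0],"hand":[220,220,220,220,220,220,220,220]}'
python3 -m pendant '{"translation":[[-15.5,34.9,0],[-15.5,34.9,0],[-15.5,34.9,0],[-15.5,34.9,0],[-15.5,34.9,0],[0,0,0],[0,0,0],[0,0,0]],"roll":[0,0,0,0,0,0.105,0.105,0.105],"hand":[220,220,220,220,220,220,220,220]}'
python3 -m pendant '{"translation":[[0,0,0],[0,0,0],[0,0,0],[0,0,30],[0,0,30],[0,0,30],[0,0,25],[0,0,0]],"roll":[0.105,0.105,0.105,0,0,0,0,0],"hand":[220,220,220,220,220,220,220,220]}'
python3 rel.py 526.4 126.9 1.7 150
```

```text
time_s: 20.2
ee_pos: [427.4, -234.5, 106.2]
ee_rot: [-180.0, 0.0, -173.9]
force: [-0.7, 0.5, -0.8]
gripper_width: 25.8
gripper_force: 30.0
time_s: 20.87
ee_pos: [467.6, -53.4, 161.5]
ee_rot: [-180.0, 0.1, -174.0]
force: [0.4, -0.1, -0.6]
gripper_width: 25.6
gripper_force: 30.0
time_s: 21.53
ee_pos: [526.0, 127.6, 160.9]
ee_rot: [-180.0, -0.0, 167.8]
force: [-0.1, 0.0, -0.7]
gripper_width: 25.8
gripper_force: 30.0
time_s: 22.2
ee_pos: [522.3, 125.8, 41.7]
ee_rot: [-179.6, -0.4, 150.0]
force: [-1.0, -0.3, -2.1]
gripper_width: 25.3
gripper_force: 30.0
t 22.2 pos [522.3 125.8  41.7] rot [-179.6   -0.4  150. ] q [ 12.  25. 107.  -0.  48. -48.] w 25.3
roll -0.001 tool d [-3.  3. 40.]
```

```bash
python3 -m pendant '{"translation":[[0,0,15],[0,0,12],[0,0,5],[0,0,3],[0,0,0],[0,0,0],[0,0,0],[0,0,0]],"roll":[0,0,0,0,0,0,0,0],"hand":[220,220,220,220,220,220,220,220]}'
python3 rel.py 526.4 126.9 1.7 150
```

```text
time_s: 22.87
ee_pos: [526.8, 127.0, 11.9]
ee_rot: [179.9, 0.1, 150.0]
force: [-0.2, -0.8, -1.2]
gripper_width: 25.2
gripper_force: 30.0
t 22.87 pos [526.8 127.   11.9] rot [1.799e+02 1.000e-01 1.500e+02] q [ 12.  27. 109.   0.  44. -48.] w 25.2
roll -0.001 tool d [ 0.3 -0.3 10.2]
```

```bash
python3 -m pendant '{"translation":[[0,0,3],[0,0,3],[0,0,2],[0,0,1],[0,0,0.5],[0,0,0.3],[0,0,0],[0,0,0]],"roll":[0,0,0,0,0,0,0,0],"hand":[220,220,220,220,220,220,220,220]}'
python3 - <<'E'
from h import *
for c in("scene","top"):
  q=env.grab_frame(c)
  for d in env.regions_of(q,"spatula")[:2]:
    P=pts(q,d["pixels"]); print(c,round(d["score"],2),np.round(d["rect"]),obj(q,d["pixels"]),np.round(np.percentile(P[:,2],[5,50,95]),1))
E
python3 rel.py 526.4 126.9 1.7 150
```

```text
time_s: 23.53
ee_pos: [526.0, 126.8, 1.7]
ee_rot: [-180.0, -0.0, 150.0]
force: [-0.8, -0.3, 4.8]
gripper_width: 25.4
gripper_force: 30.0
scene 0.59 [289. 203.  46.  50.] [542.3 116.3   7.2  29.1 163.8  59.9] [ 2.9  7.2 10.6]
top 0.57 [250. 246.  53.  71.] [531.5 124.7   7.   26.5 188.9  59.9] [3.5 7.  9.8]
top 0.48 [183. 218.  26.  32.] [596.6 278.9  21.9  32.2  70.6  62.1] [ 1.  21.8 24.5]
t 23.73 pos [526.  126.8   1.7] rot [-180.   -0.  150.] q [ 12.  28. 110.   0.  42. -48.] w 25.7
roll -0.001 tool d [-0.3  0.3  0. ]
```

Contact at 4.8 N with the spatula flat at z≈7. I'll release, rise and check everything.

```bash
python3 -m pendant '{"translation":[[0,0,0],[0,0,0],[0,0,0],[0,0,0],[0,0,0],[0,0,0],[0,0,-10],[0,0,-30]],"roll":[0,0,0,0,0,0,0,0],"hand":[140,100,90,90,90,90,90,90]}'
python3 -m pendant '{"translation":[[0,0,-35],[0,0,-35],[0,0,-35],[0,0,-35],[38,0,0],[38,0,0],[38,0,0],[38,0,0]],"roll":[0,0,0,0,0,0,0,0],"hand":[90,90,90,90,90,90,90,90]}'
python3 -m pendant '{"translation":[[0,0,0],[0,0,0],[0,0,0],[0,0,0],[0,0,0],[0,0,0],[0,0,0],[0,0,0]],"roll":[0,0,0,0,0,0,0,0],"hand":[90,90,90,90,90,90,90,90]}'
python3 - <<'E'
from h import *
for c in("scene","top"):
  q=env.grab_frame(c)
  if c=="scene": save(q,"scene6.png",(130,100,430,420),1.8)
  for l in("base","spatula","bending_bar","lip_rest","whetstone","flap"):
   for d in env.regions_of(q,l):
    if d["score"]>.4: print(c,l,round(d["score"],2),obj(q,d["pixels"]))
E
```

```text
time_s: 24.4
ee_pos: [523.3, 126.2, 38.7]
ee_rot: [-179.7, -0.4, 150.0]
force: [-0.2, 1.1, -0.1]
gripper_width: 58.9
gripper_force: 0.0
time_s: 25.07
ee_pos: [393.2, 203.3, 182.1]
ee_rot: [179.9, 0.0, 149.9]
force: [-0.1, 0.5, -0.7]
gripper_width: 58.7
gripper_force: 0.0
time_s: 25.73
ee_pos: [395.1, 202.6, 181.1]
ee_rot: [-180.0, -0.0, 149.9]
force: [0.2, 0.0, -0.3]
gripper_width: 59.0
gripper_force: 0.0
scene base 0.78 [570.3 416.2  14.4  65.2 137.   33.5]
scene base 0.74 [332.3 271.7  14.7 134.4  69.2  86.3]
scene base 0.72 [812.7  19.9  14.3  65.7 134.5  35.2]
scene base 0.63 [ 766.8 -195.4   33.    61.3  128.7    9.9]
scene spatula 0.85 [525.5 125.6   7.5  28.9 201.7  61.1]
scene bending_bar 0.83 [709.4 182.2  14.  181.   21.8  57.1]
scene lip_rest 0.85 [485.1 267.   18.5  34.   72.   64.2]
scene flap 0.47 [ 652.3 -209.   117.5    1.7  123.5    5.9]
top base 0.77 [ 773.1 -195.6   32.4   61.2  127.6    6.4]
top base 0.76 [571.  417.8  14.   64.9 131.5  33. ]
top base 0.73 [814.3  21.2  13.9  65.  130.5  35.3]
top spatula 0.77 [527.5 127.6   6.9  28.4 199.2  60.3]
top bending_bar 0.79 [710.2 184.1  13.8 179.4  20.6  56.9]
top lip_rest 0.74 [485.1 267.1  19.   30.1  68.6  63.1]
top whetstone 0.62 [596.6 277.9  22.   33.1  68.9  64.3]
top whetstone 0.59 [ 619.9 -208.7  100.1  207.1  166.3    6.2]
```

View pics/scene6.png

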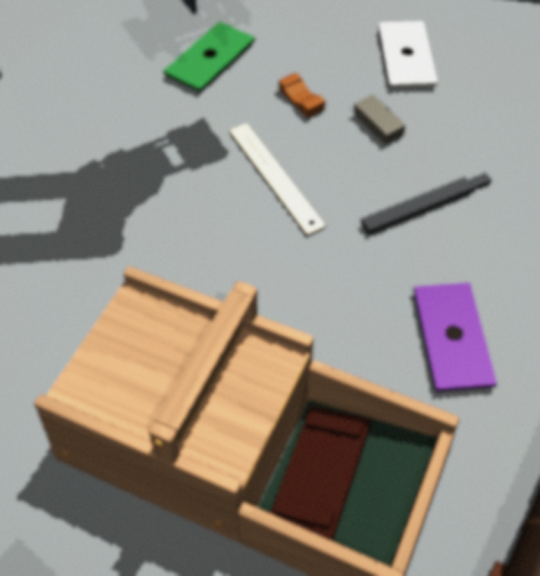

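The base is feet up on the ramp (px 320,470), the flap is shut under the rail (its leaf no longer shows beyond it and measures vertical), and the spatula lies flat on the bench (275,180). The bystanders haven't moved, so I'm handing in.

```bash
python3 -c "
from workcell import env
print(env.job_done())"
```

```text
the job is handed in; nothing more can be done
None
```

The job is handed in: the base lies feet up on the catch ramp, the spatula is back flat on the bench, the flap is shut, and the bending bar, lip rest and whetstone are where they lay; my last move ended at 25.7 s of the 72 s allowed.

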